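Press a compressor's drive hub home on its splined shaft

TASK

Pick up the loose steel three-armed drive hub and fit it, arms down, over the upright splined shaft of the compressor: turn it until its slots mesh with the splines, slide it down against the sprung ring until it is fully home on the shoulder. The spring pushes it back up if let go, so finish while still gripping the hub and pressing it fully down. Leave the carton, jar, spacer and wrench alone.

Things in the scene. Friction and masses are not known exactly. Their poses are not given: they have to be found in the camera images.
- hub: Loose plain steel drive hub, 0.28 to 0.46 kg, lying arms down. Hexagonal boss 40 mm across flats, 50 mm tall overall, on a 6 mm thick flange about 66 mm across with three flat arms 26 mm wide, reaching 60 mm from the axis, at 0, 120, 240 degrees from its own x axis. Boss flats face 0, 60, 120 ... degrees from x. Origin: centre of the underside; z up along the bore.
- hub_grip (a point): Point on the hub's axis 34 mm above its underside, a good height to grip the hexagon by two opposite flats from above (boss top is 16 mm higher, the flange's upper face 28 mm lower). Axes as the hub's.
- hub_bore (a point): Centre of the bore's upper mouth, 50 mm above the hub's underside; axes as the hub's. The bore goes right through: about 21 mm clear diameter, with three slots 9 mm wide out to 16.5 mm from the axis, one in line with each arm. Every 120 degrees of turn fits the same.
- compressor: Compressor fixed nose up on a round base 136 mm across; on top a dark grooved pulley, 120 mm across, grey face 140 mm above the bench. Neither it nor its shaft moves. Origin: on the bench under the shaft axis; z up. Steel shaft 18 mm in diameter with three straight splines at 0, 120, 240 degrees from its own x axis. A black slot in the pulley face lies in line with each spline.
- shaft_home (a point): Shaft axis at the top of the fixed shoulder (34 mm across), 148 mm above the bench: the hub's underside comes here when fully home. Splines, 6 mm wide, reaching 15 mm from the axis, run from here up 30 mm; above them the shaft is round for 4 mm, then tapers over 10 mm to a 10 mm wide nose. Axes as the compressor's.
- shaft_nose (a point): Top centre of the shaft's tapered nose, 44 mm above shaft_home.
- thrust_ring (a joint): Sprung aluminium ring round the shoulder (41 to 57 mm across): how far it is pushed down, in m. 0 = up, its top 8 mm above the shoulder; 0.008 = level with the shoulder, hub fully home. The spring pushes up with about 7 N at 0 and 12 N at 0.008, more than the hub's weight.
- ring_top (a point): Centre of the sprung ring's upper face, on the shaft axis.
- carton: Bystander: closed cardboard carton 100 x 90 x 85 mm tall; origin centre of underside.
- grease_jar: Bystander: grey jar 64 mm across, 75 mm tall, black cap; origin centre of underside.
- spacer: Bystander: plain round steel spacer ring, 64 mm outside, 44 mm bore, 25 mm tall, no arms; origin centre of underside.
- wrench: Bystander: flat steel wrench 180 mm long along its own x axis, lying on the bench.

How it is judged:
On the way, in this order (a step that is already met when the one before it is completed fails the run):
1. the hub is gripped and lifted clear of the bench (height (world z) of hub above 0.03 m and contact force between the fingers and hub above 2 N), for 0.1 s.
2. the hub's slots mesh with the splines: its underside is more than 8 mm below the tops of the splines, on the shaft (z of hub in the frame of shaft_home below 0.022 m and horizontal distance between hub and shaft_home below 0.005 m and angle between hub's own z axis and vertical below 0.15 rad), for 0.02 s.
3. the hub is fully home, pressing the sprung ring down (value of joint thrust_ring above 0.0062 m and z of hub in the frame of shaft_home below 0.002 m), for 0.3 s.
At the end, for the whole second after the job is handed in: The hub is upright on the shaft (axis within 4 mm and 0.07 rad), its underside within 2 mm of the shoulder and the sprung ring pushed down more than 6.2 of 8 mm, at rest, with the fingers still on the hub holding it down (over 2 N) (all of step 3 and z of hub in the frame of shaft_home above -0.003 m and horizontal distance between hub and shaft_home below 0.004 m and angle between hub's own z axis and vertical below 0.07 rad and contact force between the fingers and hub above 2 N and linear speed of hub below 0.02 m/s); the arm keeps its last pose, push and grip.
It fails at once if a bystander (carton, jar, spacer, wrench) is moved more than 30 mm (distance of any of carton, grease_jar, spacer, wrench from where it was at the start of the episode above 0.03 m).
It also fails if it takes over 42 s, if anything falls off the work surface, if the arm or the gripper's body presses on something with over 40 N, if the wrist force passes 120 N, or if a joint passes its speed limit or range.

ROBOT

A 7-joint arm with a two-finger parallel gripper is mounted at the origin on the work surface. World frame = base frame: x ahead of the robot, y to its left, z up, the work surface at z = 0. Lengths are in m, angles in rad, forces in N, time in s.
With the tool pointing down it reaches from about 0.4 to 0.925 m from the base axis. Payload 4.1 kg.
Tool frame: the origin (TCP) lies at the very end of the fingers, on their centre line; the grasp point (between the pads) lies 19 mm behind it; z points along the fingers, y is the direction in which the jaws open and shut (so a half turn about z gives the same grasp; the last joint's range is limited). The gripper opens to 85 mm and grips with 20 to 120 N. Pads are 22 mm wide; open, the fingers measure 114 mm over their backs; the gripper's body (76 mm by 85 mm) begins 54 mm behind the grasp point. The pads swing forward as they close: fully open they stand 13 mm farther back than shut.
Start: joints at [-1.269, 0.398, 0.045, 1.537, -0.019, 1.207, -0.051], TCP at [0.254, 0.599, 0.203] pointing down, gripper open.
Joint ranges: [-2.82, 2.82], [-0.49, 2.23], [-1.37, 1.46], [0, 2.46], [-1.36, 4.5], [0.23, 2], [-2.94, 2.94]. Speed limits (rad/s): [2.57, 2.57, 3.14, 3.14, 3.14, 3.14, 3.14].

INTERFACE

Orientations are given as a rotation vector (axis times angle).
In Python, from bench import * gives the robot as it stands.
- The arm moves only by the shell command python3 -m crank 'ROWS' [OPENING] [FORCE]. ROWS is JSON, a list of rows, each a list of 6 numbers: the shift along the tool's x, y, z in cm, then the turn, a rotation vector about the tool's x, y, z in rad. A call has 1 to 20 rows; each row is the pose to reach, as a shift and turn from the pose measured when the call began, along the tool's axes at that moment; what a row does not reach only later rows make up. A row lasts 1/12 s, in which the tool goes at most 41.7 mm and 7.16 degrees, less where a joint would pass 70% of its speed; a pose out of reach is approached as far as the arm can. A call with a gripper value outside its range is refused whole. OPENING is the closure, from -1 (fully open) to 1 (shut), set as the call begins (- or left out, the last holds). The fingers move at their own pace and stop on an object; FORCE is the grip in N (left out, the last holds). Time passes only in rows, so rows that repeat a pose let the fingers close. It gives the time, the measured TCP pose, the force and the opening at its end, in the units of the state.
- read_state(): the state, without advancing time (a new reading comes with each control period).
- get_image(name): name is "scene" or "side" or "wrist"; returns (picture, depth): 480x640x3 uint8, red, green, blue; 480x640 float32, m along the optical axis (not along the pixel's ray), 0 where there is no reading.
- camera_info(name): a dict with "vfov" (degrees; the focal length in pixels is half the picture's height over the tangent of half this angle, whatever the lens; pixels are square), "cx", "cy" (the principal point, pixels), "view" (4x4, takes a point from world to camera coordinates). Camera axes: x right, y down, z forward; pixel columns grow to the right and rows downward; lengths in m; the calibration is good to about 2 mm. The wrist camera is an equidistant fisheye: a pixel r from the principal point sees the ray r / f radians off the axis. A picture is of the moment at which its call begins: read the wrist's pose just before it. camera_info takes no time and is no camera call; for the wrist camera it gives the pose at the moment of the call.
- hand_in(): hands the job in, once; it reports no verdict.
Trained networks look in the newest picture that a camera, given by its name, has taken for a name from the list of things; names that differ only in an ending like _2 or _b are one class to them, and where a whole thing is asked for, a point or a joint stands for the part that bears it (a point fixed in the world has none). Each returns a list of dicts, best first, with "confidence" (0 to 1); they miss things now and then, are a little off and sometimes report something else, mostly with a low value. They report only what shows in the picture. A call takes as long as a camera call.
- look_for(camera, label): "xy" ([column, row] in pixels, amid what is visible of it).
- outline_of(camera, label): "mask" (480x640 bool, what is visible of it) and "xy" ([column, row] in pixels, amid what is visible of it).
The state is a dict: "time": time; "joint_positions": joint angles; "dq": joint speeds; "joint_efforts": joint torques, N m; "position": TCP position; "ee_rot": TCP orientation; "contact_force": force on the tool from outside, world axes, zero at the start; "torque": the same for the moment, N m; "opening": opening from 0.0 (shut) to 1.0 (fully open).
Only numpy, scipy, OpenCV 4.12 (cv2) and the standard library are available. Lean on these libraries where they do the work, as an engineer would, in place of code of your own. Each camera call takes 0.05 s, during which the arm holds its last target.

## Working session

There is one attempt and no reset: what is moved stays moved. The work goes in short steps, Python scripts to look and compute and a shell command to move; the robot and the scene stay as the last step left them, time stands still between calls to the robot, and variables do not carry over. Pictures are saved under pics/ and viewed, and the job is handed in when it is done.

```bash
ls; mkdir -p pics
python3 - <<'E'
from bench import *
import cv2
s=read_state(); print(s)
for n in("scene","side","wrist"):
    p,d=get_image(n); cv2.imwrite(f"pics/{n}0.png",p[:,:,::-1]); i=camera_info(n); print(n,i)
    for l in("hub","compressor"):
        print(l,[(r["xy"],r["confidence"]) for r in look_for(n,l)])
E
```

```text
pics
{'time': 0.0, 'joint_positions': array([-1.26900411,  0.39916866,  0.0450379 ,  1.53787105, -0.01872615,
        1.20693285, -0.05068974]), 'dq': array([-5.98939297e-04,  7.48404297e-04, -8.24863675e-04, -2.96056434e-04,
        1.05578173e-03, -4.54200665e-04,  1.92609300e-05]), 'joint_efforts': array([-2.41936759e-04, -4.75125754e+01,  1.36444576e+00, -2.54224545e+01,
        1.16392513e-02,  9.56719770e-03,  1.01194956e-05]), 'position': array([0.25330232, 0.5978569 , 0.20208268]), 'ee_rot': array([-6.25133180e-01, -3.07848095e+00,  3.04390698e-03]), 'contact_force': array([ 0.7342539 , -0.16035217,  0.19307603]), 'torque': array([ 0.05612143, -0.0204246 , -0.03017658]), 'opening': 0.9993951774461837}
scene {'vfov': 55.22919734126848, 'cx': 321.5980098306553, 'cy': 237.71403870675405, 'view': array([[-0.81648572,  0.5773219 , -0.00710662,  0.50234341],
       [ 0.31606236,  0.43662736, -0.84229516, -0.06581696],
       [-0.48317249, -0.6899681 , -0.53896972,  1.35301098],
       [ 0.        ,  0.        ,  0.        ,  1.        ]])}
hub [([311.5, 236.1], 0.84)]
compressor [(
[... 202 characters left out ...]
78709, -0.63096402,  0.36306018],
       [ 0.3679307 ,  0.51259159, -0.77580723,  1.059209  ],
       [ 0.        ,  0.        ,  0.        ,  1.        ]])}
hub [([322.2, 361.4], 0.88)]
compressor [([260.6, 249.6], 0.96)]
wrist {'vfov': 65.70646984690485, 'cx': 317.27984269072005, 'cy': 243.8399891294438, 'view': array([[ 3.90179104e-01,  9.20738976e-01,  6.44579015e-05,
        -6.49951434e-01],
       [ 8.86761358e-01, -3.75799340e-01,  2.69126644e-01,
        -3.57862863e-02],
       [ 2.47819614e-01, -1.04950434e-01, -9.63104794e-01,
         3.78197154e-01],
       [ 0.00000000e+00,  0.00000000e+00,  0.00000000e+00,
         1.00000000e+00]])}
hub []
compressor [([117.7, 460.4], 0.66)]
```

View pics/scene0.png

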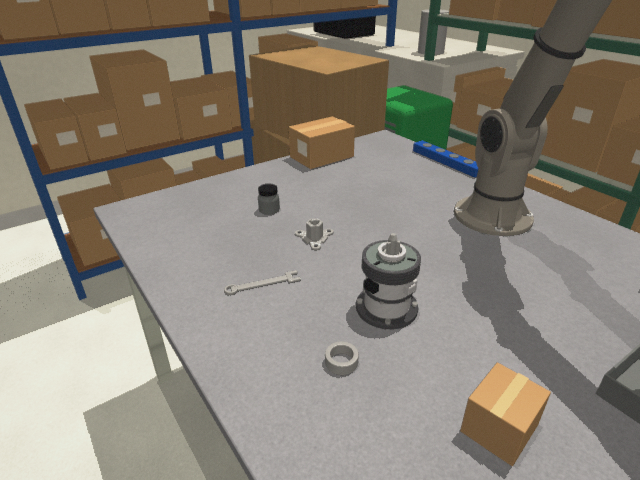

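View pics/side0.png

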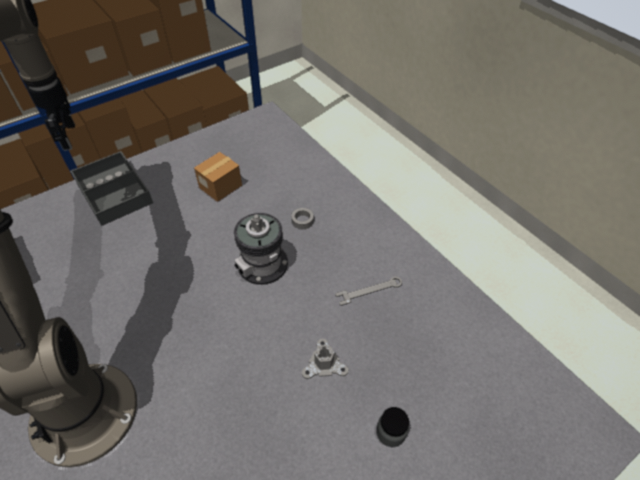

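View pics/wrist0.png

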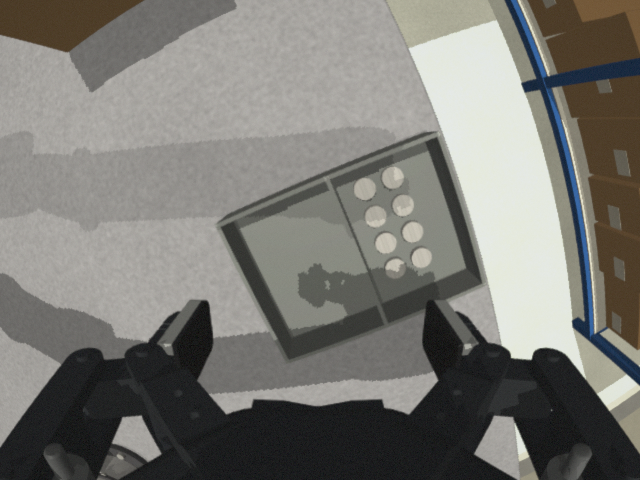

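The hub stands at scene (314,233) and side (323,360), the compressor at scene (390,280) and side (260,245). The wrist picture shows only the tray. Next I'll get positions from depth.

```bash
cat > h.py <<'E'
from bench import *
import cv2, numpy as np
from scipy.spatial.transform import Rotation as R
def cloud(d,i):
    f=240/np.tan(np.radians(i["vfov"]/2)); v,u=np.mgrid[0:480,0:640]
    x=(u-i["cx"])/f*1.0; y=(v-i["cy"])/f
    P=np.stack([x*d,y*d,d],-1); V=i["view"]
    W=(P-V[:3,3])@V[:3,:3]; W[d<=0]=np.nan
    return W
def proj(p,i,fish=False):
    f=240/np.tan(np.radians(i["vfov"]/2)); V=i["view"]; c=np.atleast_2d(p)@V[:3,:3].T+V[:3,3]
    if fish:
        r=np.hypot(c[:,0],c[:,1]); th=np.arctan2(r,c[:,2]); s=f*th/np.maximum(r,1e-9)
    else: s=f/c[:,2]
    return np.stack([i["cx"]+c[:,0]*s,i["cy"]+c[:,1]*s],-1)
def ray(u,v,i,fish=True):
    f=240/np.tan(np.radians(i["vfov"]/2)); a=np.array([u-i["cx"],v-i["cy"]])/f
    if fish:
        t=np.hypot(*a); c=np.array([a[0]/t*np.sin(t),a[1]/t*np.sin(t),np.cos(t)])
    else: c=np.array([a[0],a[1],1])
    V=i["view"]; return -V[:3,:3].T@V[:3,3], V[:3,:3].T@c
def onz(u,v,i,z,fish=True):
    o,r=ray(u,v,i,fish); return o+r*(z-o[2])/r[2]
def grab(n,name):
    i=camera_info(n); p,d=get_image(n); cv2.imwrite(f"pics/{name}.png",p[:,:,::-1]); np.savez(f"pics/{name}.npz",d=d,p=p,**i); return p,d,i
E
python3 - <<'E'
from h import *
for n in("scene","side"):
    i=camera_info(n); p,d=get_image(n); W=cloud(d,i)
    for l in("hub","compressor","carton","grease_jar","spacer","wrench"):
        o=outline_of(n,l)
        if not o: print(n,l,"none"); continue
        Q=W[o[0]["mask"]]; Q=Q[~np.isnan(Q[:,0])]
        print(n,l,round(o[0]["confidence"],2),np.percentile(Q,[3,50,97],axis=0).round(3).tolist())
        if l=="compressor":
            T=Q[(Q[:,2]>.13)&(Q[:,2]<.146)]; print(" face",T.mean(0),(T.max(0)+T.min(0))/2)
            T=Q[(Q[:,2]>.175)]; print(" nose",T.mean(0),len(T))
        if l=="hub":
            T=Q[Q[:,2]>.043]; print(" top",T.mean(0),len(T))
print(read_state()["time"])
E
```

```text
scene hub 0.94 [[0.446, -0.25, 0.001], [0.504, -0.194, 0.01], [0.527, -0.159, 0.051]]
 top [ 0.49582684 -0.20324588  0.04884247] 128
scene compressor 0.59 [[0.485, 0.077, 0.006], [0.554, 0.15, 0.1], [0.59, 0.184, 0.166]]
 face [0.54142111 0.13554837 0.14014526] [0.53051224 0.12292997 0.13784251]
 nose [0.53153298 0.12659801 0.18348428] 90
scene carton 0.8 [[0.53, 0.415, 0.005], [0.609, 0.464, 0.084], [0.634, 0.505, 0.087]]
scene grease_jar 0.8 [[0.494, -0.433, 0.006], [0.527, -0.397, 0.047], [0.547, -0.386, 0.077]]
scene spacer 0.86 [[0.679, 0.165, 0.003], [0.708, 0.196, 0.021], [0.735, 0.221, 0.027]]
scene wrench 0.63 [[0.627, -0.142, -0.0], [0.702, -0.107, 0.007], [0.792, -0.074, 0.01]]
side hub 0.73 [[0.442, -0.254, -0.001], [0.489, -0.217, 0.007], [0.525, -0.165, 0.051]]
 top [ 0.49206844 -0.20922789  0.04869228] 196
side compressor 0.71 [[0.461, 0.059, 0.002], [0.513, 0.093, 0.12], [0.58, 0.171, 0.165]]
 face [0.521544   0.11140518 0.13931567] [0.52517487 0.11943975 0.13809598]
 nose [0.52444617 0.11744641 0.18320528] 62
side carton 0.21 [[0.441, -0.254, 0.0], [0.489, -0.216, 0.007], [0.524, -0.165, 0.051]]
side grease_jar none
side spacer 0.73 [[0.67, 0.155, -0.002], [0.7, 0.184, 0.019], [0.729, 0.214, 0.027]]
side wrench 0.73 [[0.625, -0.142, -0.001], [0.696, -0.111, 0.006], [0.784, -0.078, 0.01]]
1.15
```

```bash
cat >> h.py <<'E'
def rel(target, yaw=None):
    """shift (cm, tool axes) & rotvec to reach TCP target with tool straight down and tool y axis world-yaw (mod pi)"""
    s=read_state(); r=R.from_rotvec(s["ee_rot"]); M=r.as_matrix()
    sh=M.T@(np.array(target)-s["position"])*100
    cy=np.arctan2(M[1,1],M[0,1])
    if yaw is None: yaw=cy
    else: yaw=cy+(yaw-cy+np.pi/2)%np.pi-np.pi/2
    y=np.array([np.cos(yaw),np.sin(yaw),0]); z=np.array([0,0,-1.]); x=np.cross(y,z)
    rv=(r.inv()*R.from_matrix(np.stack([x,y,z],1))).as_rotvec()
    print("shift",sh.round(2),"rv",rv.round(3),"yaw now",round(np.degrees(cy),1),"J",s["joint_positions"].round(2),"t",round(s["time"],2))
E
python3 - <<'E'
from h import *
s=read_state(); M=R.from_rotvec(s["ee_rot"]).as_matrix(); print(M.round(3))
i=camera_info("wrist"); V=i["view"]; c=-V[:3,:3].T@V[:3,3]; print("cam in tool",M.T@(c-s["position"]),"axis in tool",M.T@V[2,:3])
rel([0.45,0.15,0.36]); rel([.494,-.206,.3])
E
```

```text
[[-0.921  0.39   0.   ]
 [ 0.39   0.921  0.   ]
 [-0.     0.    -1.   ]]
cam in tool [ 6.72775628e-02 -1.25933006e-05 -1.71026679e-01] axis in tool [-2.69087474e-01  3.73510578e-04  9.63115669e-01]
shift [-35.58 -33.64 -15.69] rv [ 0.  0. -0.] yaw now 67.0 J [-1.27  0.4   0.05  1.54 -0.02  1.21 -0.05] t 1.15
shift [-53.52 -64.7   -9.69] rv [ 0.  0. -0.] yaw now 67.0 J [-1.27  0.4   0.05  1.54 -0.02  1.21 -0.05] t 1.15
```

```bash
python3 -m crank '[[-44,-33,-13,0,0,0],[-44,-33,-13,0,0,0],[-44,-33,-13,0,0,0],[-44,-33,-13,0,0,0],[-44,-33,-13,0,0,0],[-44,-33,-13,0,0,0],[-44,-33,-13,0,0,0],[-44,-33,-13,0,0,0],[-44,-33,-13,0,0,0],[-44,-33,-13,0,0,0],[-44,-33,-13,0,0,0],[-44,-33,-13,0,0,0],[-44,-33,-13,0,0,0],[-44,-33,-13,0,0,0],[-44,-33,-13,0,0,0],[-44,-33,-13,0,0,0],[-44,-33,-13,0,0,0]]' -1 40
python3 - <<'E'
from h import *
s=read_state();print(s["joint_positions"].round(2),abs(s["dq"]).max(),s["time"])
grab("wrist","w1")
E
```

```text
time: 2.57
position: [0.5294, 0.1243, 0.3328]
ee_rot: [-0.623, -3.078, -0.001]
contact_force: [-0.7, 0.6, 0.7]
opening: 0.998
[-0.65  0.14  0.39  1.6  -0.06  1.41  0.92] 0.02059465735905527 2.5667
```

View pics/w1.png

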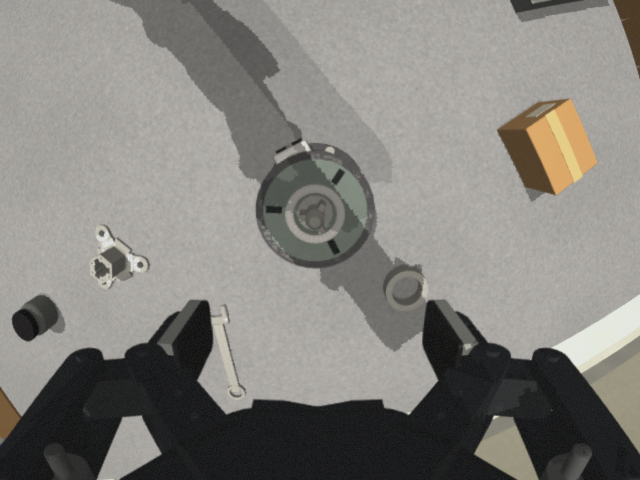

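The wrist picture shows the pulley centre at (315,212) with its slots at (274,210), (338,176) and (333,247). The hub is at left, about (115,262).

Run:
```python
from h import *
z=np.load("pics/w1.npz"); i={k:z[k] for k in("vfov","cx","cy","view")}; i={k:(float(v) if v.ndim==0 else v) for k,v in i.items()}
p=z["p"]; d=z["d"]; g=p.max(2)
def blobs():
    out=[]
    for (u,v) in((274,210),(338,176),(333,247)):
        m=np.zeros(g.shape,np.uint8); m[v-14:v+15,u-14:u+15]=(g[v-14:v+15,u-14:u+15]<25)
        n,l,st,c=cv2.connectedComponentsWithStats(m); k=1+np.argmax(st[1:,4]); print(st[k],c[k]); out.append(c[k])
    return out
W=[onz(*c,i,.14) for c in blobs()]
W=np.array(W); C=W.mean(0); print(W.round(4)); 
for w in W: a=w-C; print(np.hypot(*a[:2]),np.degrees(np.arctan2(a[1],a[0]))%120)
print("centre",C, i["view"][:3,:3].T@-i["view"][:3,3])
# hub zoom
cv2.imwrite("pics/w1hub.png",cv2.resize(p[200:310,60:190,::-1],None,fx=5,fy=5,interpolation=cv2.INTER_CUBIC))
cv2.imwrite("pics/w1sh.png",cv2.resize(p[150:280,250:385,::-1],None,fx=4,fy=4,interpolation=cv2.INTER_CUBIC))
```

```text
Traceback (most recent call last):
ValueError: attempt to get argmax of an empty sequence
```

```bash
cat > a1.py <<'E'
from h import *
z=np.load("pics/w1.npz"); i={k:z[k] for k in("vfov","cx","cy","view")}; i={k:(float(v) if v.ndim==0 else v) for k,v in i.items()}
p=z["p"]; d=z["d"]; g=p.max(2)
cv2.imwrite("pics/w1hub.png",cv2.resize(p[200:310,60:190,::-1],None,fx=5,fy=5,interpolation=cv2.INTER_CUBIC))
cv2.imwrite("pics/w1sh.png",cv2.resize(p[150:280,250:385,::-1],None,fx=4,fy=4,interpolation=cv2.INTER_CUBIC))
W=[]
for (u,v) in((274,210),(338,176),(333,247)):
    s=g[v-12:v+13,u-12:u+13]; m=(s<45).astype(np.uint8); print(s.min())
    n,l,st,c=cv2.connectedComponentsWithStats(m); k=1+np.argmax(st[1:,4]); c=c[k]+[u-12,v-12]; print(st[k],c); W.append(onz(*c,i,.14))
W=np.array(W); C=W.mean(0); print(W.round(4)); 
for w in W: a=w-C; print(np.hypot(*a[:2]),np.degrees(np.arctan2(a[1],a[0]))%120)
print("centre",C)
E
python3 a1.py
```

```text
26
[ 5  8 15  7 79] [273.72151899 209.07594937]
39
[ 7  7  9 12 40] [337.4   176.575]
25
[ 7  5 11 14 74] [333.22972973 246.37837838]
[[0.5109 0.0852 0.14  ]
 [0.5057 0.1559 0.14  ]
 [0.5697 0.1252 0.14  ]]
0.04100862644829702 4.139046108696931
0.04097733629632827 4.314870674367128
0.04110188442238103 4.26469942836241
centre [0.52875697 0.12209457 0.14      ]
```

View pics/w1sh.png

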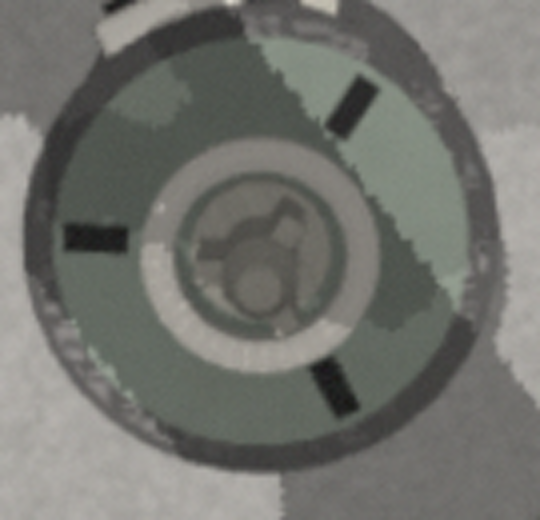

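View pics/w1hub.png

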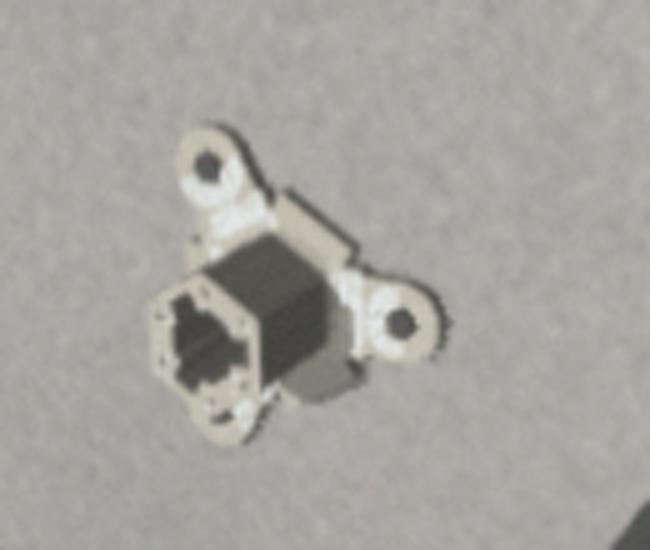

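Spline angle is 4.2° (mod 120°), centre about (0.5288, 0.1221). The zoom shows the hub's bore and arms clearly. Next I'll move over the hub.

```bash
python3 -m crank '[[-9.7,-32,7,0,0,0],[-9.7,-32,7,0,0,0],[-9.7,-32,7,0,0,0],[-9.7,-32,7,0,0,0],[-9.7,-32,7,0,0,0],[-9.7,-32,7,0,0,0],[-9.7,-32,7,0,0,0],[-9.7,-32,7,0,0,0],[-9.7,-32,7,0,0,0],[-9.7,-32,7,0,0,0],[-9.7,-32,7,0,0,0]]' -1 40
python3 - <<'E'
from h import *
s=read_state();print(s["joint_positions"].round(2),abs(s["dq"]).max(),s["time"])
p,d,i=grab("wrist","w2")
o=outline_of("wrist","hub"); print([(r["xy"],r["confidence"]) for r in o])
x,y=map(int,o[0]["xy"]); a,b=max(y-75,0),max(x-80,0); print("crop origin",b,a)
cv2.imwrite("pics/w2z.png",cv2.resize(p[a:a+150,b:b+160,::-1],None,fx=4,fy=4,interpolation=cv2.INTER_CUBIC))
E
```

```text
time: 3.53
position: [0.4949, -0.2056, 0.262]
ee_rot: [-0.617, -3.078, -0.003]
contact_force: [0.2, 0.4, -0.0]
opening: 1.004
[-0.24  0.18  0.64  1.74 -0.12  1.26  1.6 ] 0.030142174668038514 3.5333
[([310.9, 203.4], 0.86), ([583.1, 135.5], 0.43)]
crop origin 230 128
```

View pics/w2z.png

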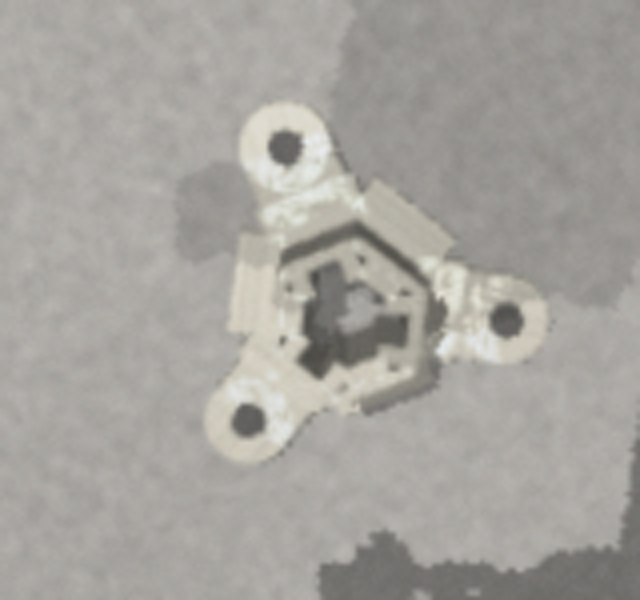

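The arm-hole centres are at crop (285,147), (507,320) and (248,420). I'll back-project them at z = 6 mm.

Run:
```python
from h import *
z=np.load("pics/w2.npz"); i={k:z[k] for k in("vfov","cx","cy","view")}; p=z["p"]; g=p.max(2)
W=[]
for a,b in((285,147),(507,320),(248,420)):
    u,v=int(round(230+a/4)),int(round(128+b/4)); s=g[v-6:v+7,u-6:u+7]; m=(s<110).astype(np.uint8)
    n,l,st,c=cv2.connectedComponentsWithStats(m); k=1+np.argmax(st[1:,4]); c=c[k]+[u-6,v-6]; print(st[k][4],c,(230+a/4,128+b/4)); W.append(onz(*c,i,.006))
W=np.array(W); C=W.mean(0)
for w in W: a=w-C; print(np.hypot(*a[:2]),np.degrees(np.arctan2(a[1],a[0])),np.degrees(np.arctan2(a[1],a[0]))%120)
print("centre",C)
# boss top by depth
d=z["d"].astype(float); f=240/np.tan(np.radians(i["vfov"]/2))
v,u=np.mgrid[100:300,200:420]; Q=[]
V=i["view"]
ax=(u-i["cx"])/f; ay=(v-i["cy"])/f; t=np.hypot(ax,ay)+1e-9; dd=d[100:300,200:420]
P=np.stack([ax/t*np.tan(t)*dd,ay/t*np.tan(t)*dd,dd],-1); Wd=(P-V[:3,3])@V[:3,:3]
m=(dd>0)&(Wd[...,2]>.044)&(Wd[...,2]<.056); T=Wd[m]; print("boss top",T.mean(0),(T.max(0)+T.min(0))/2,m.sum())
print("bench z",np.median(Wd[:20,:,2]))
```

```text
34 [300.73529412 164.64705882] (301.25, 164.75)
44 [356.  207.5] (356.75, 208.0)
39 [291.76923077 232.84615385] (292.0, 233.0)
0.04687678712967904 179.39478988696862 59.394789886968624
0.047010659015814645 59.42072358490683 59.42072358490683
0.04696226630261859 -60.733671876207346 59.266328123792654
centre [ 0.49545107 -0.20662652  0.006     ]
boss top [ 0.49516864 -0.2063312   0.04992045] [ 0.49507758 -0.20632344  0.04836315] 802
bench z 0.00022543295595109085
```

Run:
```python
from h import *
rel([.4953,-.2065,.09],np.radians(59.35))
rel([.4953,-.2065,.015],np.radians(59.35))
```

```text
shift [-0.07 -0.22 17.24] rv [ 0.002 -0.002  0.142] yaw now 67.5 J [-0.24  0.18  0.64  1.74 -0.12  1.26  1.61] t 3.63
shift [-0.09 -0.24 24.74] rv [ 0.002 -0.002  0.142] yaw now 67.5 J [-0.24  0.18  0.64  1.74 -0.12  1.26  1.61] t 3.63
```

```bash
python3 -m crank '[[-0.1,-0.2,4,0,0,0.07],[-0.1,-0.2,8,0.002,-0.002,0.14],[-0.1,-0.2,12,0.002,-0.002,0.142],[-0.1,-0.2,15,0.002,-0.002,0.142],[-0.1,-0.2,17,0.002,-0.002,0.142],[-0.1,-0.2,17,0.002,-0.002,0.142],[-0.1,-0.2,17,0.002,-0.002,0.142]]' -1 40
python3 - <<'E'
from h import *
rel([.4953,-.2065,.015],np.radians(59.35))
grab("wrist","w3")
E
```

```text
time: 4.22
position: [0.496, -0.2043, 0.092]
ee_rot: [-0.825, -3.03, 0.0]
contact_force: [0.3, 0.6, -0.0]
opening: 1.003
shift [-0.06 -0.23  7.7 ] rv [-0.    -0.001  0.003] yaw now 59.5 J [-0.18  0.37  0.61  1.94 -0.26  0.91  1.6 ] t 4.22
```

View pics/w3.png

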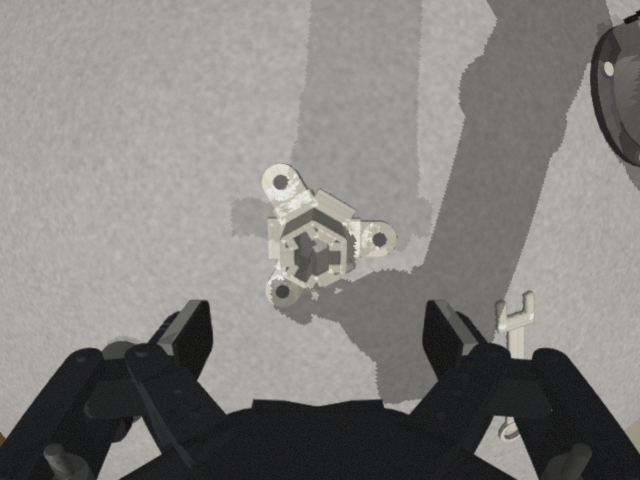

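The hub is centred between the fingers at about column 317, with two flats facing the jaws. Descend and grip.

```bash
python3 -m crank '[[-0.05,-0.15,3,0,0,0],[-0.05,-0.15,6,0,0,0.002],[-0.05,-0.15,7.7,0,0,0.002],[-0.05,-0.15,7.7,0,0,0.002],[-0.05,-0.15,7.7,0,0,0.002]]' -1 60
python3 -m crank '[[0,0,0,0,0,0],[0,0,0,0,0,0],[0,0,0,0,0,0],[0,0,0,0,0,0],[0,0,0,0,0,0],[0,0,0,0,0,0],[0,0,0,0,0,0],[0,0,0,0,0,0]]' 1 60
python3 - <<'E'
from h import *
print(read_state()["contact_force"])
grab("wrist","w4")
rel([.4953,-.2065,.015],np.radians(59.35))
E
```

```text
time: 4.68
position: [0.4983, -0.2068, 0.0178]
ee_rot: [0.827, 3.027, 0.0]
contact_force: [-0.2, 0.5, -0.4]
opening: 1.001
time: 5.35
position: [0.4992, -0.2076, 0.0197]
ee_rot: [0.827, 3.025, 0.001]
contact_force: [-1.6, -0.6, 10.9]
opening: 0.411
[-1.60445892 -0.5986714  10.90697713]
shift [ 0.39 -0.11  0.47] rv [0.002 0.005 0.001] yaw now 59.4 J [-0.12  0.48  0.55  1.99 -0.36  0.77  1.67] t 5.4
```

View pics/w4.png

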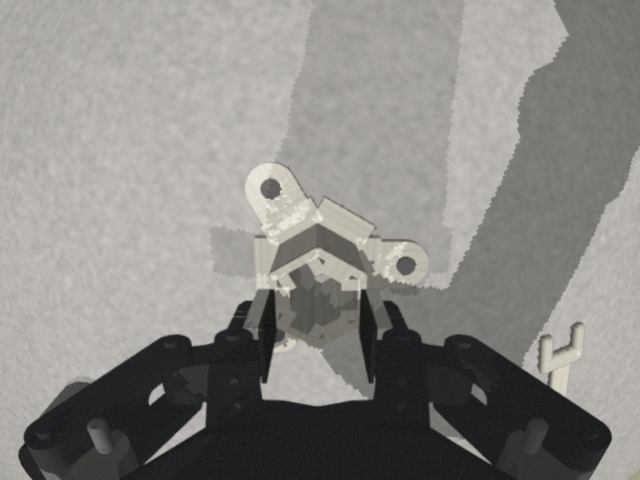

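The pads are on the two flats, but there is a 10.9 N upward reaction and the tool sits about 4 mm off along its x. I'll reopen and re-centre slightly higher.

```bash
python3 -m crank '[[0,0,0,0,0,0],[0,0,0,0,0,0],[0,0,-0.1,0,0,0],[0.2,-0.1,-0.1,0,0,0],[0.3,-0.1,-0.1,0,0,0],[0.3,-0.1,-0.1,0,0,0]]' -1 60
python3 - <<'E'
from h import *
s=read_state();print(s["contact_force"])
p,d,i=grab("wrist","w5")
rel([.4953,-.2065,.019],np.radians(59.35))
W=[]
g=p.max(2)
for (u,v) in((270,188),(405,264)):
    q=g[v-14:v+15,u-14:u+15]; print(q.min())
    m=(q<100).astype(np.uint8)
    n,l,st,c=cv2.connectedComponentsWithStats(m); k=1+np.argmax(st[1:,4]); c=c[k]+[u-14,v-14]; print(st[k],c); W.append(onz(*c,i,.006))
print(W)
E
```

```text
time: 5.9
position: [0.4956, -0.2067, 0.0205]
ee_rot: [0.827, 3.025, 0.001]
contact_force: [-0.3, -0.2, -0.9]
opening: 1.004
[-0.27098583 -0.1931876  -0.87516252]
shift [ 0.05 -0.01  0.15] rv [0.002 0.005 0.001] yaw now 59.4 J [-0.12  0.47  0.55  1.99 -0.35  0.76  1.67] t 5.95
83
[  9  12  18  17 223] [274.0941704  194.87443946]
68
[  7  13  18  16 227] [406.76211454 270.78854626]
[array([ 0.449244  , -0.20431509,  0.006     ]), array([ 0.52014743, -0.16470955,  0.006     ])]
```

View pics/w5.png

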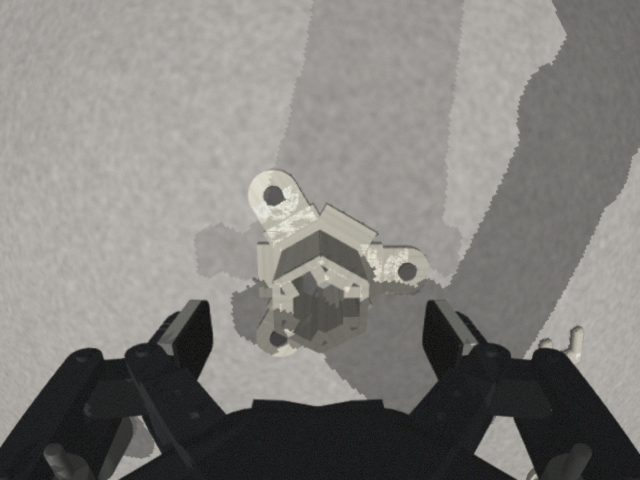

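The hub lies flat, nearly unmoved at about (0.496, -0.205). The reaction was probably the pads swinging down as they closed. Grip again and lift.

```bash
python3 -m crank '[[0,0.1,0.1,0,0,0],[0,0.1,0.1,0,0,0],[0,0.1,0.1,0,0,0],[0,0.1,0.1,0,0,0],[0,0.1,0.1,0,0,0],[0,0.1,0.1,0,0,0],[0,0.1,0.1,0,0,0]]' 1 60
python3 -m crank '[[0,0,-1,0,0,0],[0,0,-3,0,0,0],[0,0,-6,0,0,0],[0,0,-9,0,0,0],[0,0,-9,0,0,0],[0,0,-9,0,0,0]]' 1 80
python3 - <<'E'
from h import *
s=read_state();print(s["contact_force"])
p,d,i=grab("wrist","w6"); grab("side","s6")
rel([.4953,-.2065,.10],np.radians(59.35))
E
```

```text
time: 6.53
position: [0.4963, -0.2058, 0.0201]
ee_rot: [0.827, 3.025, 0.002]
contact_force: [-1.7, 0.8, 4.8]
opening: 0.408
time: 7.03
position: [0.4975, -0.2063, 0.1124]
ee_rot: [0.826, 3.021, 0.003]
contact_force: [-0.7, 0.9, 0.1]
opening: 0.001
[-0.68975295  0.88139637  0.07890135]
shift [-0.04 -0.11  0.99] rv [0.003 0.004 0.001] yaw now 59.4 J [-0.2   0.34  0.63  1.93 -0.25  0.94  1.58] t 7.13
```

View pics/w6.png

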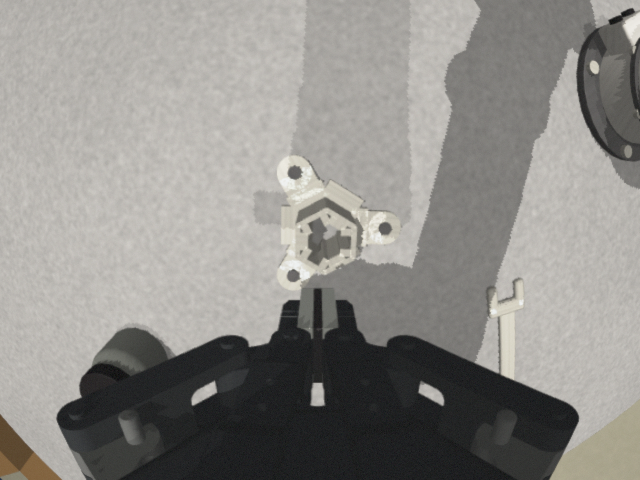

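```bash
python3 -c "
import cv2
p=cv2.imread('pics/s6.png');cv2.imwrite('pics/s6z.png',cv2.resize(p[250:420,240:420],None,fx=3.5,fy=3.5,interpolation=cv2.INTER_CUBIC))"
```

```text
(no output)
```

View pics/s6z.png

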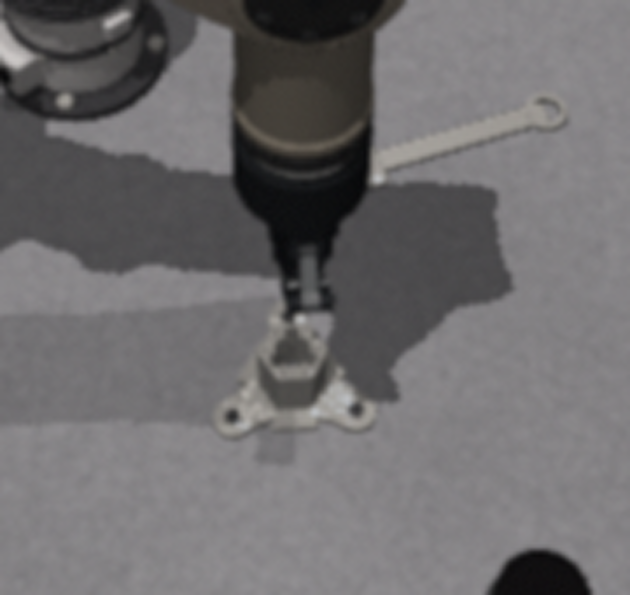

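The grip slipped: the fingers shut empty and the hub is still flat at the same place. I'll check where the pads really are from the wrist depth.

```bash
cat >> h.py <<'E'
def wcloud(z):
    i=z; d=z["d"].astype(float); f=240/np.tan(np.radians(float(i["vfov"])/2)); v,u=np.mgrid[0:480,0:640]
    ax=(u-i["cx"])/f; ay=(v-i["cy"])/f; t=np.hypot(ax,ay)+1e-9
    P=np.stack([ax/t*np.tan(t)*d,ay/t*np.tan(t)*d,d],-1); P[d<=0]=np.nan; return P
# camera pose in tool frame (nominal)
Tc=np.array([.0672775,0,-.1710267]); 
def totool(P):
    # camera axes in tool from tilt
    ca,sa=0.963115669,0.269087474
    X=np.array([0,1,0.]); Z=np.array([-sa,0,ca]); Y=np.cross(Z,X)
    return P@np.stack([X,Y,Z])+Tc
E
python3 - <<'E'
from h import *
for n in("w4","w6"):
    z=np.load(f"pics/{n}.npz"); T=totool(wcloud(z)); print(n)
    cols=(262,268,275,318,362,368,375) if n=="w4" else (304,310,317,325,331)
    for r in range(284,384,8):
        print(r,[tuple((T[r,c]*1000).round(0).astype(int)) if np.isfinite(T[r,c,0]) else None for c in cols])
E
```

```text
w4
284 [(np.int64(-7), np.int64(-30), np.int64(13)), (np.int64(-7), np.int64(-26), np.int64(14)), (np.int64(11), np.int64(-17), np.int64(-31)), (np.int64(-7), np.int64(0), np.int64(15)), (np.int64(11), np.int64(18), np.int64(-31)), (np.int64(-7), np.int64(27), np.int64(14)), (np.int64(-7), np.int64(31), np.int64(14))]
292 [(np.int64(10), np.int64(-22), np.int64(-36)), (np.int64(10), np.int64(-19), np.int64(-37)), (np.int64(7), np.int64(-17), np.int64(-31)), (np.int64(-7), np.int64(0), np.int64(3)), (np.int64(10), np.int64(18), np.int64(-36)), (np.int64(10), np.int64(20), np.int64(-37)), (np.int64(10), np.int64(23), np.int64(-37))]
300 [(np.int64(10), np.int64(-21), np.int64(-44)), (np.int64(10), np.int64(-18), np.int64(-45)), (np.int64(4), np.int64(-18), np.int64(-31)), (np.int64(-7), np.int64(0), np.int64(-6)), (np.int64(7), np.int64(18), np.int64(-37)), (np.int64(10), np.int64(19), np.int64(-44)), (np.int64(10), np.int64(22), np.int64(-44))]
308 [(np.int64(10), np.int64(-20), np.int64(-52)), (np.int64(10), np.int64(-18), np.int64(-50)), (np.int64(1), np.int64(-18), np.int64(-31)), 
[... 5276 characters left out ...]
t64(4), np.int64(-85))]
364 [(np.int64(12), np.int64(-3), np.int64(-89)), (np.int64(2), np.int64(-2), np.int64(-75)), (np.int64(-4), np.int64(0), np.int64(-66)), (np.int64(2), np.int64(2), np.int64(-75)), (np.int64(11), np.int64(4), np.int64(-87))]
372 [(np.int64(10), np.int64(-3), np.int64(-90)), (np.int64(-1), np.int64(-2), np.int64(-75)), (np.int64(-7), np.int64(0), np.int64(-66)), (np.int64(0), np.int64(2), np.int64(-76)), (np.int64(10), np.int64(4), np.int64(-91))]
380 [(np.int64(7), np.int64(-4), np.int64(-90)), (np.int64(-4), np.int64(-2), np.int64(-76)), (np.int64(-11), np.int64(0), np.int64(-66)), (np.int64(-4), np.int64(2), np.int64(-75)), (np.int64(7), np.int64(4), np.int64(-91))]
```

The wrist depth settles it. The pads are centred in x and y, but the real fingertips sit about 34 mm behind the reported TCP (tool z about -35 mm, pads from -35 to -67). The boss top was at tool z = -31, so the fingers only nipped its rim. The reported TCP must go to z ≈ -0.019 to grip at 34 mm height. I'll re-measure the hub.

```bash
cat >> h.py <<'E'
def holes(pic,i,pts,z,th=100,hw=7):
    g=pic.max(2); W=[]
    for u,v in pts:
        q=g[v-hw:v+hw+1,u-hw:u+hw+1]; n,l,st,c=cv2.connectedComponentsWithStats((q<th).astype(np.uint8)); k=1+np.argmax(st[1:,4]); W.append(onz(*(c[k]+[u-hw,v-hw]),i,z)); print(st[k][4],end=" ")
    W=np.array(W); C=W.mean(0); A=W-C
    print("centre",C.round(4),"r",np.hypot(A[:,0],A[:,1]).round(4),"ang",(np.degrees(np.arctan2(A[:,1],A[:,0]))%120).round(2)); return C
E
python3 - <<'E'
from h import *
z=np.load("pics/w6.npz"); i={k:z[k] for k in("vfov","cx","cy","view")}
C=holes(z["p"],i,((294,172),(385,229),(293,276)),.006)
# pixel of fingertips check and open tip location
z=np.load("pics/w5.npz"); T=totool(wcloud(z))
for r in range(296,390,12): print(r,[(T[r,c]*1000).round(0).tolist() for c in (185,200,208,430,440,455)])
rel([C[0],C[1],-.019],np.radians(59.35))
E
```

```text
26 96 3 centre [ 0.497  -0.1998  0.006 ] r [0.0454 0.0475 0.0437] ang [60.57 56.62 56.16]
296 [[-18.0, -78.0, 20.0], [-17.0, -68.0, 20.0], [-18.0, -63.0, 20.0], [-17.0, 65.0, 20.0], [-18.0, 72.0, 21.0], [-18.0, 81.0, 21.0]]
308 [[10.0, -48.0, -54.0], [10.0, -42.0, -54.0], [6.0, -43.0, -44.0], [8.0, 42.0, -48.0], [10.0, 45.0, -53.0], [-26.0, 83.0, 21.0]]
320 [[11.0, -45.0, -64.0], [6.0, -43.0, -54.0], [2.0, -42.0, -47.0], [4.0, 43.0, -50.0], [9.0, 43.0, -60.0], [10.0, 47.0, -62.0]]
332 [[10.0, -43.0, -70.0], [2.0, -43.0, -56.0], [-3.0, -43.0, -47.0], [-2.0, 43.0, -49.0], [5.0, 43.0, -61.0], [10.0, 44.0, -72.0]]
344 [[5.0, -43.0, -71.0], [-2.0, -43.0, -58.0], [-7.0, -43.0, -50.0], [-5.0, 43.0, -53.0], [1.0, 43.0, -63.0], [8.0, 43.0, -76.0]]
356 [[2.0, -43.0, -74.0], [-7.0, -43.0, -59.0], [-59.0, -68.0, 20.0], [-9.0, 43.0, -55.0], [-3.0, 43.0, -65.0], [5.0, 43.0, -78.0]]
368 [[16.0, -32.0, -100.0], [-10.0, -43.0, -62.0], [-67.0, -69.0, 19.0], [-69.0, 72.0, 21.0], [-7.0, 43.0, -67.0], [16.0, 33.0, -100.0]]
380 [[17.0, -30.0, -105.0], [-79.0, -77.0, 21.0], [-77.0, -71.0, 20.0], [-80.0, 74.0, 22.0], [16.0, 28.0, -104.0], [17.0, 31.0, -105.0]]
shift [ 0.2   0.52 12.89] rv [0.003 0.004 0.001] yaw now 59.4 J [-0.2   0.34  0.63  1.93 -0.25  0.94  1.58] t 7.13
```

Run:
```python
from h import *
z=np.load("pics/w6.npz"); p=z["p"]
cv2.imwrite("pics/w6z.png",cv2.resize(p[145:300,260:420,::-1],None,fx=4,fy=4,interpolation=cv2.INTER_CUBIC))
```

```text
(no output)
```

View pics/w6z.png

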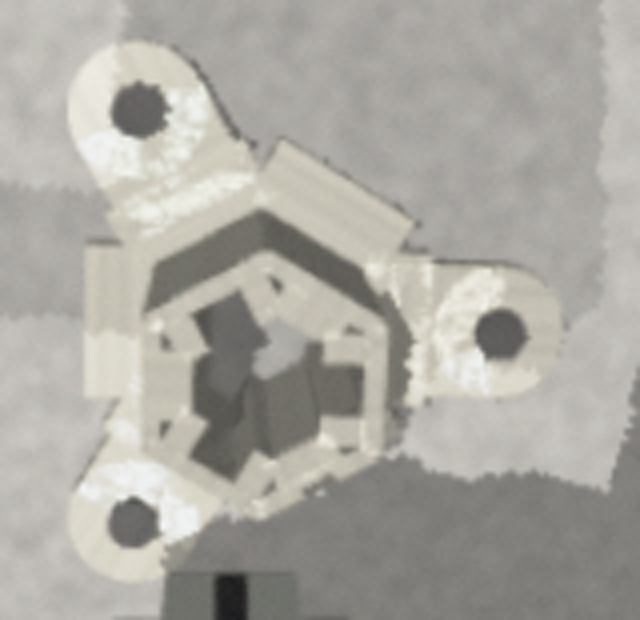

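The zoom shows hole centres at crop (139,109), (501,333) and (133,521). The hub is flat and its flats face the jaws.

Run:
```python
from h import *
z=np.load("pics/w6.npz"); i={k:z[k] for k in("vfov","cx","cy","view")}
W=np.array([onz(260+a/4-.375,145+b/4-.375,i,.006) for a,b in((139,109),(501,333),(133,521))]); C=W.mean(0); A=W-C
print(C,np.hypot(A[:,0],A[:,1]),np.degrees(np.arctan2(A[:,1],A[:,0]))%120)
rel([C[0],C[1],-.019],np.radians(59.35))
```

```text
[ 0.49792236 -0.19963134  0.006     ] [0.04709958 0.04713046 0.04704977] [57.71643332 57.62482234 57.63804741]
shift [ 0.13  0.58 12.89] rv [0.003 0.004 0.001] yaw now 59.4 J [-0.2   0.34  0.63  1.93 -0.25  0.94  1.58] t 7.13
```

```bash
python3 -m crank '[[0,0.3,0,0,0,0],[0.13,0.6,0,0.003,0.004,0.03],[0.13,0.6,1,0.003,0.004,0.03],[0.13,0.6,2,0.003,0.004,0.03],[0.13,0.6,3,0.003,0.004,0.03],[0.13,0.6,4,0.003,0.004,0.03],[0.13,0.6,4,0.003,0.004,0.03],[0.13,0.6,4,0.003,0.004,0.03]]' -1 60
python3 - <<'E'
from h import *
rel([.4979,-.1996,-.017],np.radians(57.66))
E
```

```text
time: 7.8
position: [0.4966, -0.1995, 0.0687]
ee_rot: [-0.874, -3.015, 0.001]
contact_force: [-0.8, -0.4, 0.6]
opening: 0.997
shift [-0.13  0.08  8.57] rv [-0.001 -0.002  0.   ] yaw now 57.7 J [-0.18  0.4   0.6   1.96 -0.29  0.87  1.58] t 7.8
```

```bash
python3 -m crank '[[-0.1,0.1,2.5,0,0,0],[-0.1,0.1,5,0,0,0],[-0.1,0.1,7,0,0,0],[-0.1,0.1,8,0,0,0],[-0.1,0.1,8.5,0,0,0],[-0.1,0.1,8.5,0,0,0],[-0.1,0.1,8.5,0,0,0]]' -1 60
python3 - <<'E'
from h import *
print(read_state()["contact_force"])
grab("wrist","w7")
rel([.4979,-.1996,-.018],np.radians(57.66))
E
```

```text
time: 8.38
position: [0.4985, -0.1998, -0.0155]
ee_rot: [-0.875, -3.016, 0.001]
contact_force: [0.2, -0.5, 0.5]
opening: 0.997
[ 0.24225331 -0.54431733  0.49155202]
shift [ 0.09 -0.03  0.28] rv [-0.001 -0.     0.   ] yaw now 57.7 J [-0.11  0.53  0.52  2.01 -0.4   0.7   1.67] t 8.43
```

View pics/w7.png

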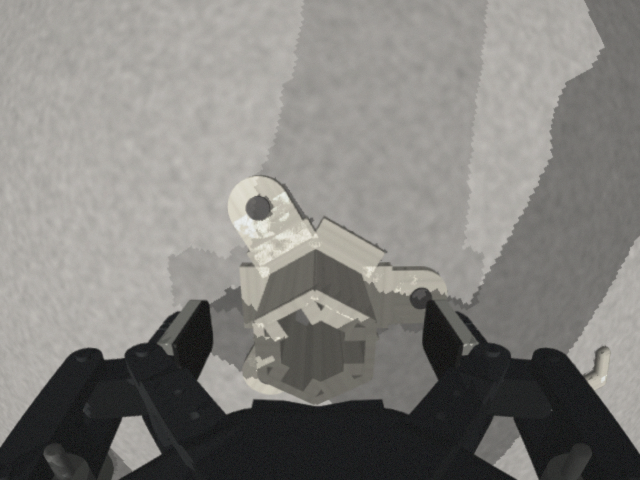

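The hub now stands between the pads, at about (317,340). Close and lift.

```bash
python3 -m crank '[[0,0,0.2,0,0,0],[0,0,0.2,0,0,0],[0,0,0.2,0,0,0],[0,0,0.2,0,0,0],[0,0,0.2,0,0,0],[0,0,0.2,0,0,0],[0,0,0.2,0,0,0]]' 1 80
python3 -m crank '[[0,0,-0.5,0,0,0],[0,0,-2,0,0,0],[0,0,-4,0,0,0],[0,0,-5,0,0,0],[0,0,-5,0,0,0],[0,0,-5,0,0,0]]' 1 80
python3 - <<'E'
from h import *
print(read_state()["contact_force"])
p,d,i=grab("wrist","w8")
z=np.load("pics/w8.npz"); T=totool(wcloud(z)); np.save("pics/w8T.npy",T)
E
```

```text
time: 9.02
position: [0.4994, -0.2002, -0.0165]
ee_rot: [0.875, 3.016, -0.001]
contact_force: [-1.0, -0.0, 5.5]
opening: 0.46
time: 9.52
position: [0.4993, -0.1998, 0.0334]
ee_rot: [0.874, 3.016, -0.001]
contact_force: [-0.2, 0.5, -4.6]
opening: 0.456
[-0.2287102   0.51681804 -4.59669993]
```

View pics/w8.png

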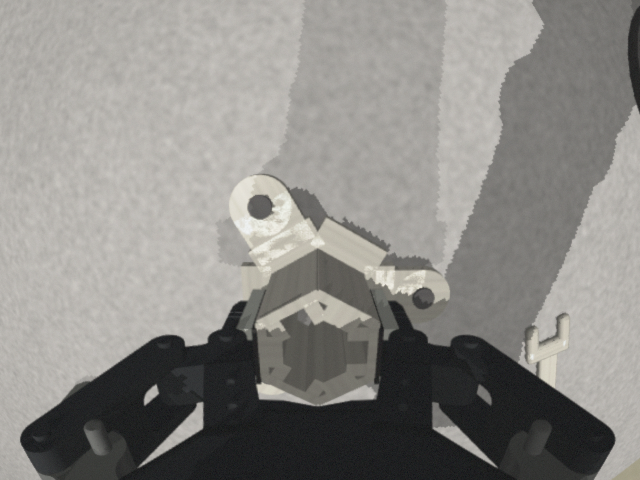

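Gripped and lifted: opening 0.46 and about 4.6 N of weight. Next I'll measure the hub in the tool frame.

Run:
```python
from h import *
T=np.load("pics/w8T.npy"); p=np.load("pics/w8.npz")["p"]
f=240/np.tan(np.radians(float(np.load("pics/w8.npz")["vfov"])/2))
m=np.zeros(T.shape[:2],bool); m[285:410,250:390]=1
tz=T[...,2]; 
h,e=np.histogram(tz[m&np.isfinite(tz)],bins=np.arange(-.06,.03,.002)); print([(round(e[k]*1000),h[k]) for k in np.argsort(-h)[:6]])
k=m&(abs(tz+.0325)<.006); 
arm=np.zeros_like(m); arm[185:235,235:300]=1; arm[275:315,395:445]=1
q=tz[arm&(tz<.02)&np.isfinite(tz)]; print("flange z",np.median(q),np.percentile(q,[10,90]),len(q))
# plane fit on flange
A=T[arm&(abs(tz-np.median(q))<.003)]; c,_,_,_=np.linalg.lstsq(np.c_[A[:,:2],np.ones(len(A))],A[:,2],rcond=None); print("tilt rad",c)
zf=np.median(q)
# hole centroids refine
g=p.max(2); P=[]
ca,sa=0.963115669,0.269087474; X=np.array([0,1,0.]); Z=np.array([-sa,0,ca]); Y=np.cross(Z,X); B=np.stack([X,Y,Z])
z=np.load("pics/w8.npz")
for u,v in((260,207),(423,299)):
    s=g[v-12:v+13,u-12:u+13]; n,l,st,ce=cv2.connectedComponentsWithStats((s<105).astype(np.uint8)); kk=1+np.argmax(st[1:,4]); uu,vv=ce[kk]+[u-12,v-12]; print(st[kk],uu,vv)
    a=np.array([uu-z["cx"],vv-z["cy"]])/f; t=np.hypot(*a); r=np.array([a[0]/t*np.sin(t),a[1]/t*np.sin(t),np.cos(t)])@B
    P.append(Tc+r*(zf-Tc[2])/r[2])
P=np.array(P); print(P); dv=P[1]-P[0]; L=np.hypot(*dv[:2]); print("sep",L)
mid=(P[0]+P[1])/2; n=np.array([-dv[1],dv[0],0])/L
for s in(1,-1): print("hub axis cand in tool",mid+s*n*.0235)
C=[mid+s*n*.0235 for s in(1,-1)]
for c in C: print(np.degrees(np.arctan2(P[:,1]-c[1],P[:,0]-c[0])))
```

```text
[(-60, np.int64(557)), (-58, np.int64(511)), (-56, np.int64(473)), (-24, np.int64(443)), (-54, np.int64(434)), (-52, np.int64(368))]
flange z -0.022850287029573008 [-0.02471535 -0.02193334] 4993
tilt rad [ 0.00122625 -0.00063524 -0.02302171]
[  2   0  22  24 416] 260.34615384615387 206.18509615384616
[  1   0  22  23 382] 422.565445026178 298.32460732984293
[[ 0.04179191 -0.02317398 -0.02285029]
 [ 0.00055756  0.04712446 -0.02285029]]
sep 0.0814993390963092
hub axis cand in tool [ 9.04467760e-04  8.54845824e-05 -2.28502870e-02]
hub axis cand in tool [ 0.041445    0.02386499 -0.02285029]
[-29.63406883  90.42253916]
[-89.57746084 150.36593117]
```

The hub axis is at tool (0.9, 0.1) mm with its arms 0.4° off tool y and no tilt. The underside is 16.9 mm above the reported TCP. Carry it over the compressor at yaw 4.65°.

Run:
```python
from h import *
rel([.5289,.1212,.25],np.radians(4.65))
```

```text
shift [ 14.6   28.71 -21.73] rv [-0.001 -0.     0.925] yaw now 57.7 J [-0.16  0.46  0.57  1.98 -0.34  0.8   1.62] t 9.57
```

```bash
python3 -m crank '[[0,0,-4,0,0,0.1],[0,0,-8,0,0,0.2],[0,2,-12,0,0,0.3],[2,4,-15,0,0,0.4],[4,8,-18,0,0,0.5],[5.5,11,-20,0,0,0.6],[7,14,-21.7,0,0,0.7],[8.5,17,-21.7,0,0,0.8],[10,20,-21.7,0,0,0.9],[11.5,23,-21.7,0,0,0.925],[13,26,-21.7,0,0,0.925],[14.6,28.7,-21.7,0,0,0.925],[14.6,28.7,-21.7,0,0,0.925],[14.6,28.7,-21.7,0,0,0.925],[14.6,28.7,-21.7,0,0,0.925],[14.6,28.7,-21.7,0,0,0.925]]' 1 80
python3 - <<'E'
from h import *
s=read_state();print(s["contact_force"],abs(s["dq"]).max())
p,d,i=grab("wrist","w9")
rel([.5289,.1212,.25],np.radians(4.65))
E
```

```text
time: 10.9
position: [0.5284, 0.1193, 0.2489]
ee_rot: [-2.131, -2.307, 0.004]
contact_force: [-0.4, 0.2, -3.7]
opening: 0.458
[-0.37168996  0.23641799 -3.74852703] 0.008534342160168665
shift [ 0.19  0.04 -0.08] rv [-0.002  0.001 -0.002] yaw now 4.5 J [-0.91  0.21  0.72  1.75 -0.15  1.24 -0.07] t 10.95
```

View pics/w9.png

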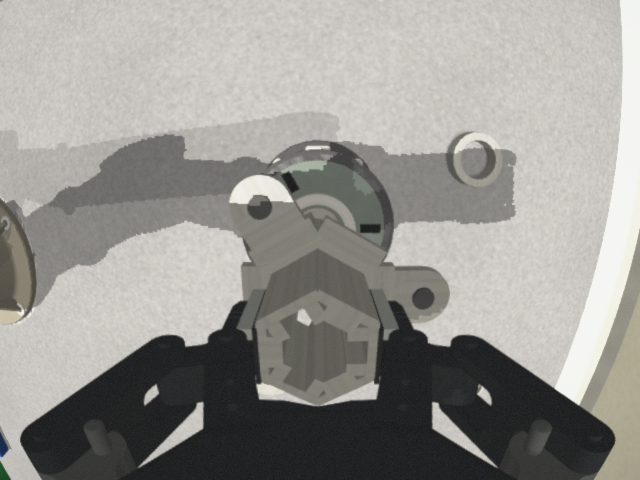

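Two pulley slots show, at (291,182) and (370,229). I'll check whether they're occluded.

Run:
```python
from h import *
z=np.load("pics/w9.npz"); p=z["p"]; i={k:z[k] for k in("vfov","cx","cy","view")}
cv2.imwrite("pics/w9z.png",cv2.resize(p[130:280,230:400,::-1],None,fx=4.5,fy=4,interpolation=cv2.INTER_CUBIC) if 0 else cv2.resize(p[130:280,230:400,::-1],None,fx=4,fy=4,interpolation=cv2.INTER_CUBIC))
# predicted positions of slot centres and ring from earlier estimate
C=np.array([.5288,.1221]); 
for a in(4.24,124.24,244.24):
    t=np.radians(a); print(proj([C[0]+.041*np.cos(t),C[1]+.041*np.sin(t),.14],i,True))
g=p.max(2); W=[]
for u,v in((291,182),(370,229)):
    q=g[v-14:v+15,u-14:u+15]; n,l,st,c=cv2.connectedComponentsWithStats((q<45).astype(np.uint8)); k=1+np.argmax(st[1:,4]); c=c[k]+[u-14,v-14]; w=onz(*c,i,.14); print(st[k],c,w); W.append(w)
W=np.array(W); d=W[1]-W[0]; L=np.hypot(*d[:2]); mid=W.mean(0); n=np.array([-d[1],d[0],0])/L; print("sep",L,"expect",.041*3**.5)
for s in(1,-1):
    c=mid+s*n*L/2/3**.5; print("centre",c,np.degrees(np.arctan2(W[:,1]-c[1],W[:,0]-c[0])))
```

```text
[[369.97202487 227.69626984]]
[[290.36897067 181.47685346]]
[[291.45075495 270.42054409]]
[  6   5  15  19 143] [289.86713287 181.76923077] [0.50536658 0.15574459 0.14      ]
[  5  10  19   7 131] [369.86259542 227.96183206] [0.56962593 0.12491305 0.14      ]
sep 0.0712730440628195 expect 0.07101408311032396
centre [0.54639655 0.15887889 0.14      ] [-175.63162389  -55.63162389]
centre [0.52859596 0.12177874 0.14      ] [124.36837611   4.36837611]
```

View pics/w9z.png

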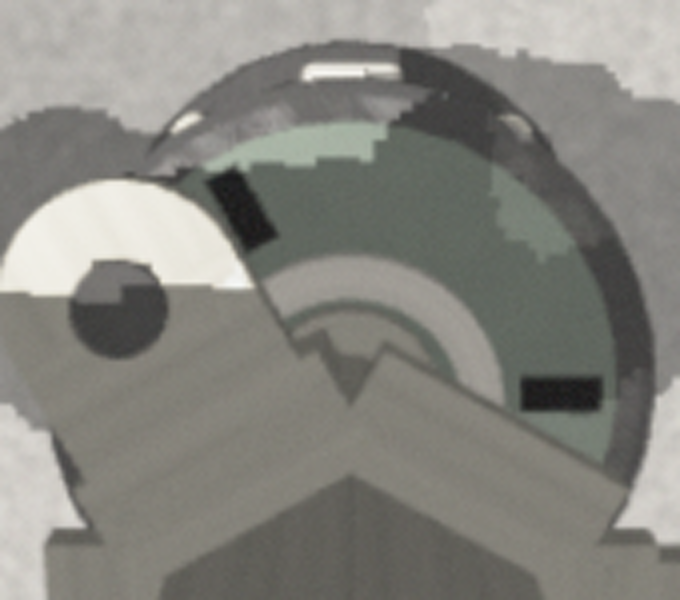

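Both looks agree: centre (0.5286, 0.1219), angle 4.3°. I'll compute the remaining hub-to-shaft offset through the camera frame.

```bash
cat > off.py <<'E'
from h import *
def hubworld(i):
    ca,sa=0.963115669,0.269087474; X=np.array([0,1,0.]); Z=np.array([-sa,0,ca]); B=np.stack([X,np.cross(Z,X),Z])
    V=i["view"]; f=lambda t: V[:3,:3].T@(B@(np.array(t)-Tc)-V[:3,3])
    return f([.0009,.0001,-.0169]), f([.0009,.0001,-.0669]), f([.0009-.0003,.0401,-.0169])
i=camera_info("wrist"); u,t,a=hubworld(i); print("underside",u.round(4),"tilt",((t-u)/.05).round(4),"arm ang",np.degrees(np.arctan2(a[1]-u[1],a[0]-u[0])).round(2))
s=read_state(); M=R.from_rotvec(s["ee_rot"]).as_matrix(); print("pos",s["position"].round(4),"shift cm",(M.T@(np.array([.5286,.1219,.148])-u)*100).round(2),"F",s["contact_force"].round(1),"tq",s["torque"].round(2),"t",round(s["time"],2))
E
python3 off.py
```

```text
underside [0.5294 0.1208 0.2661] tilt [1.4e-03 6.0e-04 1.0e+00] arm ang 4.08
pos [0.5286 0.1193 0.2492] shift cm [ 0.13 -0.05 11.81] F [ 0.7 -0.  -4.4] tq [-0.01  0.   -0.02] t 10.95
```

```bash
python3 -m crank '[[0.1,-0.05,2,0,0,-0.004],[0.13,-0.05,4,0,0,-0.004],[0.13,-0.05,5.5,0,0,-0.004],[0.13,-0.05,6.6,0,0,-0.004],[0.13,-0.05,6.6,0,0,-0.004],[0.13,-0.05,6.6,0,0,-0.004]]' 1 80
python3 off.py
python3 - <<'E'
from h import *
for n in("side","scene"):
    p,d,i=grab(n,n+"10")
    u,v=proj([.5286,.1219,.18],i)[0].astype(int); cv2.imwrite(f"pics/{n}10z.png",cv2.resize(p[v-60:v+60,u-60:u+60,::-1],None,fx=5,fy=5,interpolation=cv2.INTER_CUBIC))
E
```

```text
time: 11.45
position: [0.5279, 0.1197, 0.1831]
ee_rot: [-2.129, -2.31, 0.004]
contact_force: [-0.4, -0.1, -3.6]
opening: 0.454
underside [0.5287 0.1212 0.2   ] tilt [0.0019 0.0011 1.    ] arm ang 4.24
pos [0.5279 0.1197 0.1831] shift cm [0.08 0.01 5.2 ] F [-0.4 -0.1 -3.6] tq [ 0.02 -0.03  0.  ] t 11.45
```

View pics/side10z.png

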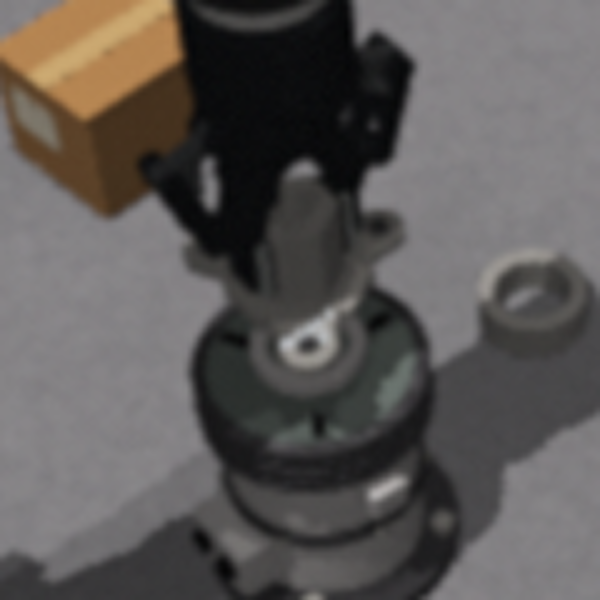

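View pics/scene10z.png

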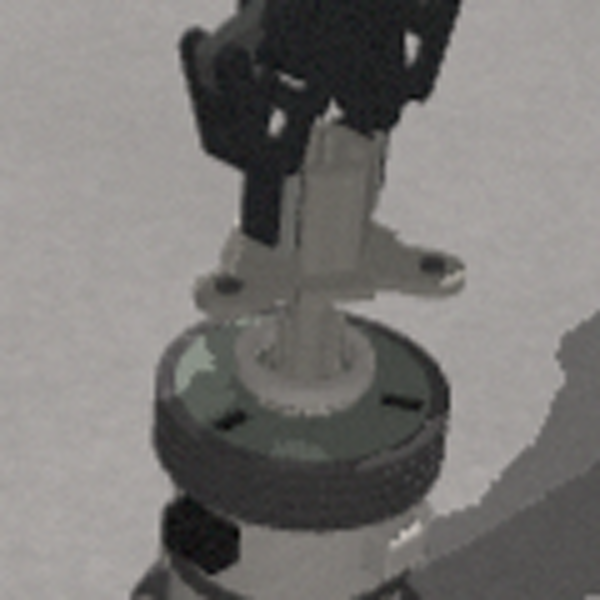

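Both views show the hub over the shaft with its arms in line with the slots. Lower it over the nose.

```bash
python3 -m crank '[[0.08,0,0.6,0,0,0],[0.08,0,1.2,0,0,0],[0.08,0,1.8,0,0,0],[0.08,0,1.8,0,0,0],[0.08,0,1.8,0,0,0]]' 1 80
python3 off.py
```

```text
time: 11.97
position: [0.5284, 0.121, 0.1657]
ee_rot: [2.128, 2.311, -0.002]
contact_force: [1.0, -0.2, -4.3]
opening: 0.46
underside [0.5292 0.1225 0.1826] tilt [6.e-04 5.e-04 1.e+00] arm ang 4.28
pos [0.5284 0.121  0.1657] shift cm [-0.05 -0.06  3.46] F [ 1.  -0.2 -4.3] tq [-0.    0.01 -0.03] t 11.97
```

No contact so far, and the hub is on-axis within a millimetre. Continue into the splines.

```bash
python3 -m crank '[[-0.03,-0.04,0.4,0,0,0],[-0.03,-0.04,0.8,0,0,0],[-0.03,-0.04,1.2,0,0,0],[-0.03,-0.04,1.5,0,0,0],[-0.03,-0.04,1.5,0,0,0],[-0.03,-0.04,1.5,0,0,0]]' 1 100
python3 off.py
```

```text
time: 12.47
position: [0.5278, 0.1205, 0.1505]
ee_rot: [-2.128, -2.311, 0.002]
contact_force: [0.0, -0.1, -3.9]
opening: 0.458
underside [0.5286 0.1221 0.1673] tilt [1.e-03 8.e-04 1.e+00] arm ang 4.27
pos [0.5278 0.1205 0.1505] shift cm [-0.01 -0.    1.93] F [ 0.  -0.1 -3.9] tq [-0.    0.02 -0.02] t 12.47
```

It's meshed: the underside is 11 mm below the spline tops with no force. Press down onto the ring.

```bash
python3 -m crank '[[0,0,0.5,0,0,0],[0,0,1.0,0,0,0],[0,0,1.4,0,0,0],[0,0,1.7,0,0,0],[0,0,1.9,0,0,0],[0,0,2.0,0,0,0],[0,0,2.1,0,0,0],[0,0,2.1,0,0,0]]' 1 120
python3 off.py
```

```text
time: 13.13
position: [0.5282, 0.1207, 0.1316]
ee_rot: [-2.128, -2.31, 0.001]
contact_force: [-6.2, -0.7, 14.0]
opening: 0.452
underside [0.529  0.1222 0.1485] tilt [ 1.2e-03 -9.0e-04  1.0e+00] arm ang 4.27
pos [0.5282 0.1207 0.1316] shift cm [-0.02 -0.04  0.05] F [-6.2 -0.7 14. ] tq [-0.14  1.29  0.04] t 13.13
```

```bash
python3 -m crank '[[0,0,0.2,0,0,0],[0,0,0.4,0,0,0],[0,0,0.4,0,0,0],[0,0,0.4,0,0,0]]' 1 120
python3 off.py
python3 - <<'E'
from h import *
for n in("wrist","side","scene"):
    p,d,i=grab(n,n+"11")
    if n!="wrist":
        u,v=proj([.5286,.1219,.16],i)[0].astype(int); cv2.imwrite(f"pics/{n}11z.png",cv2.resize(p[v-50:v+50,u-50:u+50,::-1],None,fx=6,fy=6,interpolation=cv2.INTER_CUBIC))
E
```

```text
time: 13.47
position: [0.5282, 0.1208, 0.1316]
ee_rot: [-2.126, -2.307, -0.001]
contact_force: [-10.8, -1.0, 27.4]
opening: 0.453
underside [0.529  0.1222 0.1484] tilt [ 0.0028 -0.0036  1.    ] arm ang 4.26
pos [0.5282 0.1208 0.1316] shift cm [-0.03 -0.04  0.04] F [-10.8  -1.   27.4] tq [-0.46  2.44  0.05] t 13.47
```

View pics/wrist11.png

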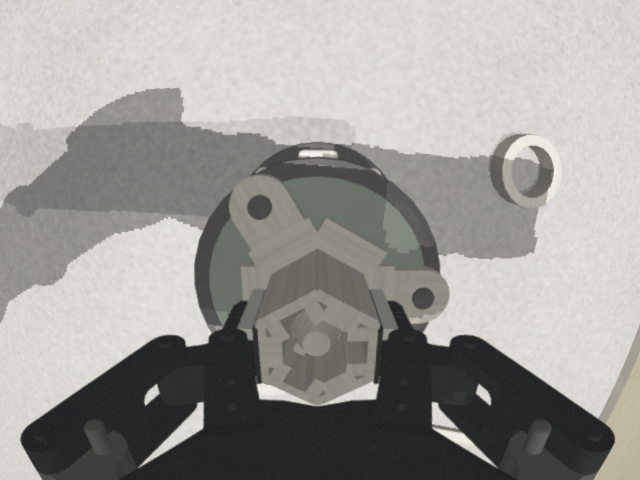

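View pics/scene11z.png

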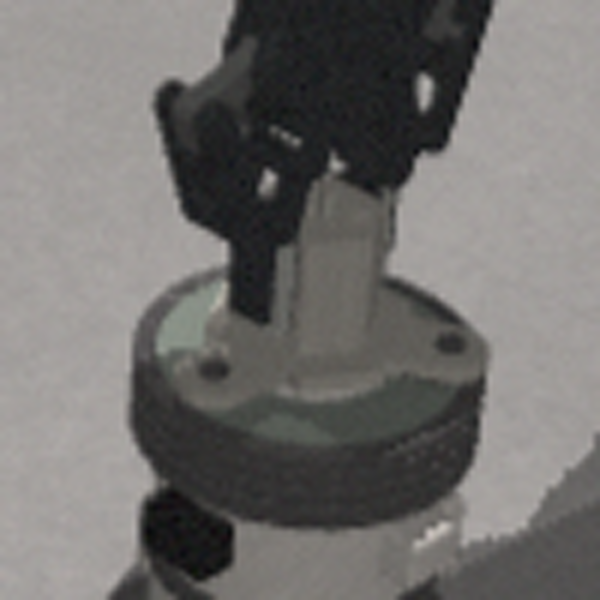

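View pics/side11z.png

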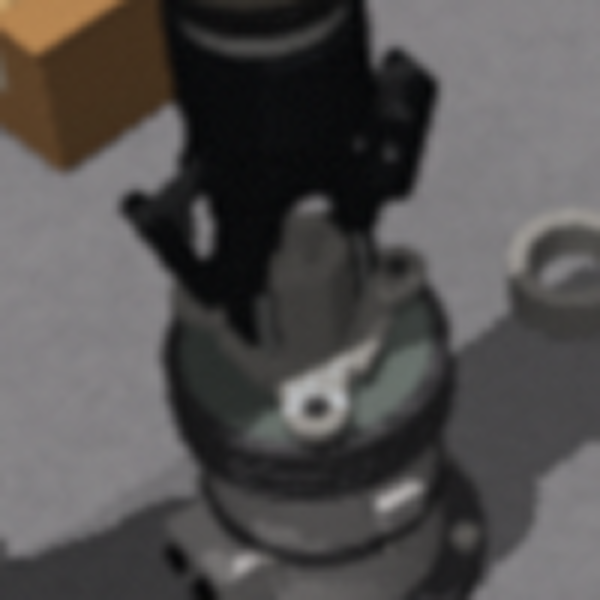

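The force rose from 14 to 27 N without any further motion, with the underside at 0.148 m and no slip in the grip. That is a hard stop on the shoulder. I'll check it's steady, then hand in.

```bash
python3 off.py; python3 -c "
from bench import *
for n in('scene','scene','scene','scene'): get_image(n)
s=read_state();print(s['time'],s['contact_force'],s['position'],abs(s['dq']).max(),s['opening'])
print(hand_in())"
```

```text
underside [0.529  0.1222 0.1484] tilt [ 0.0027 -0.0037  1.    ] arm ang 4.26
pos [0.5282 0.1208 0.1316] shift cm [-0.03 -0.04  0.04] F [-11.3  -2.3  26.7] tq [-0.43  2.41  0.02] t 13.62
13.8167 [-11.04568081  -0.79034522  26.76626605] [0.52815676 0.12079758 0.13156586] 0.001178600302826392 0.45244818816890664
the job is handed in; nothing more can be done
None
```

The hub is fitted on the splined shaft and pressed against the shoulder. I handed in at 13.8 s with the gripper still holding it down. No verdict is reported.

**Last checks:**
- The underside was at about 0.1484 m; fully home is 0.148 m.
- The axis was within about 0.5 mm of the shaft, and the tilt was under 0.005 rad.
- The arm angle was 4.26°, against about 4.3° for the splines.
- The downward push rose from 14 N to 27 N with no further movement, so the hub had met a hard stop. The grip did not slip and the arm was at rest.
- A steady side load of about 11 N and 2.4 N m remained.
- I could not read the sprung ring's position. That it is fully pressed down is inferred from the hub's height and the hard stop.
- I did not re-measure the bystanders at the end, but I saw no contact with them.

**What went wrong on the way:**
- The first grasp and its retry failed and shifted the hub about 7 mm and 2° on the bench.
- The wrist camera's depth showed the real fingertips about 34 mm behind the reported tool point, which disagrees with the robot description. I corrected for that, and the next grasp held.

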